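Finish the drying stack and hold the air damper open

ROBOT

A 7-joint arm with a two-finger parallel gripper is mounted at the origin on the work surface. World frame = base frame: x ahead of the robot, y to its left, z up, the work surface at z = 0. Lengths are in mm, angles in rad, forces in N, time in s.
With the tool pointing down it reaches from about 400 to 750 mm from the base axis. Payload 19.5 kg.
Tool frame: the origin (TCP) lies on the centre line of the jaws, within the pads' length; the fingertips stand 19 mm ahead of it and the grasp point (between the pads) is the TCP; x points along the fingers, y is the direction in which the jaws open and shut, and the axes are right-handed (so a half turn about x gives the same grasp; the last joint's range is limited). The gripper opens to 85 mm and grips with 20 to 120 N. Pads are 22 mm wide; open, the fingers measure 114 mm over their backs; the gripper's body (76 mm by 85 mm) begins 54 mm behind the grasp point. The pads swing forward as they close: fully open they stand 13 mm farther back than shut.
Start: joints at [-1.242, 0.707, -0.028, 1.485, 0.022, 0.951, -0.075], TCP at [208.344, 535.901, 250.268] pointing down, gripper open.
Joint ranges: [-2.71, 2.71], [-0.32, 2.16], [-1.57, 1.52], [0, 2.45], [-1.46, 4.6], [0, 2.02], [-2.83, 2.83]. Speed limits (rad/s): [1.89, 1.89, 2.57, 2.57, 3.01, 3.01, 3.01].

INTERFACE

Orientations are given as a rotation vector (axis times angle).
In Python, from plant import robot gives the robot as it stands.
- The arm moves only by the shell command python3 -m pendant 'ROWS'. ROWS is JSON, a list of rows, each an object with "rotation": the turn, a rotation vector about the world's x, y, z in rad, a list of three; "xyz": the shift along the world's x, y, z in mm, a list of three; "fingers": the finger opening in mm, from 0 to 85.4. A call has 1 to 5 rows; each row shifts and turns the pose as measured when the row begins; what a row does not reach is not made up. A row lasts 1/8 s, in which the tool goes at most 62.5 mm and 10.7 degrees, less where a joint would pass 70% of its speed; a pose out of reach is approached as far as the arm can. A call with a gripper value outside its range is refused whole. The fingers move at their own pace and stop on an object; the grip force is fixed at half the most. Time passes only in rows, so rows that do not move let the fingers close. It gives the time, the measured TCP pose, the force and the opening at its end, in the units of the state.
- robot.observe(): the state, without advancing time (a new reading comes with each control period).
- robot.read_camera(name): name is "scene" or "side" or "wrist"; returns (picture, depth): 384x512x3 uint8, red, green, blue; 384x512 float32, mm along the optical axis (not along the pixel's ray), 0 where there is no reading.
- robot.camera_info(name): a dict with "K" (3x3 intrinsics, pixels), "world_to_cam" (4x4, takes a point from world to camera coordinates). Camera axes: x right, y up, looking along -z (the intrinsics and any distortion apply to the point x, -y, -z); pixel columns grow to the right and rows downward; lengths in mm; the calibration is good to about 2 mm. A picture is of the moment at which its call begins: read the wrist's pose just before it. camera_info takes no time and is no camera call; for the wrist camera it gives the pose at the moment of the call.
- robot.sign_off(): hands the job in, once; it reports no verdict.
Trained networks look in the newest picture that a camera, given by its name, has taken for a name from the list of things; names that differ only in an ending like _2 or _b are one class to them, and where a whole thing is asked for, a point or a joint stands for the part that bears it (a point fixed in the world has none). Each returns a list of dicts, best first, with "conf" (0 to 1); they miss things now and then, are a little off and sometimes report something else, mostly with a low value. They report only what shows in the picture. A call takes as long as a camera call. They do not tell look-alikes from the thing itself.
- robot.recognise(camera, label): "location" ([x, y, z] in mm, in world coordinates, good to about 4 mm: the middle of the surface that is visible of it).
The state is a dict: "t": time; "joints": joint angles; "qd": joint speeds; "effort": joint torques, N m; "ee_pos": TCP position; "orientation": TCP orientation; "contact_force": force on the tool from outside, world axes, zero at the start; "wrist_torque": the same for the moment, N m; "gripper_width": opening from 0.0 (shut) to 1.0 (fully open).
Only numpy, scipy, OpenCV 4.12 (cv2) and the standard library are available. Lean on these libraries where they do the work, as an engineer would, in place of code of your own. Each camera call takes 0.05 s, during which the arm holds its last target. There are 200 camera calls.

TASK

Lay the two loose wooden slats on the started drying stack as its third layer, crosswise to the slats just beneath and squarely above the bottom pair, without shifting the slats below or the other things on the worktop. Then pull the air box's spring-return damper handle out until its pointer is level with the ridge of the marker clip on the rail, and finish while holding it there: do not let go, it would spring shut.

Things in the scene. Friction and masses are not known exactly. Their poses are not given: they have to be found in the camera images.
- tray: fixed aluminium drip tray 190 x 190 mm, rim 12 mm high, inner floor 5 mm above the table; origin: centre of its underside, table height. The started stack on it: layer 1, two slats along the tray's x at tray y = +45 and -45 mm; layer 2, two slats along the tray's y at tray x = +45 and -45 mm, its top 33 mm above the table.
- slat_1: wooden slat 140 (its x) x 25 (its y) x 14 (z) mm, about 35 g; origin: centre of its underside. Layer 1 of the stack, tray y = +45 mm.
- slat_2: wooden slat 140 (its x) x 25 (its y) x 14 (z) mm, about 35 g; origin: centre of its underside. Layer 1 of the stack, tray y = -45 mm.
- slat_3: wooden slat 140 (its x) x 25 (its y) x 14 (z) mm, about 35 g; origin: centre of its underside. Layer 2 of the stack, tray x = +45 mm.
- slat_4: wooden slat 140 (its x) x 25 (its y) x 14 (z) mm, about 35 g; origin: centre of its underside. Layer 2 of the stack, tray x = -45 mm.
- slat_5: wooden slat 140 (its x) x 25 (its y) x 14 (z) mm, about 35 g; origin: centre of its underside. One of the two loose slats, lying flat on the table to the left of the stack.
- slat_6: wooden slat 140 (its x) x 25 (its y) x 14 (z) mm, about 35 g; origin: centre of its underside. The other loose slat, lying flat on the table to the left of the stack; the two are interchangeable.
- airbox: fixed white air box 140 (x) x 160 (y) x 100 (z) mm, louvres on its +y face, duct at its back; origin: centre of its underside. The damper slide comes out of its front (-x). A fixed rail, 16 mm wide, top 76 mm above the table, runs 175 mm forward from the front at air box y = -55 mm, on a post at its far end.
- damper (a joint): travel of the damper slide in m: 0 shut, grows as it is pulled out along the air box's -x, stop at 0.100. A spring pulls it shut: about 3.2 N at 0 plus 80 N per m of travel; let go, it slides back.
- damper_grip (a point): middle of the damper's upright black handle plate, 14 mm thick along the air box's x, 44 mm wide along its y, from 86 to 128 mm above the table; this point is 110 mm above it. Shut, it is 52 mm in front of the air box. It stands on the slide, a steel strip 70 mm wide, top 86 mm above the table. Can be pinched front and back from above.
- damper_pointer (a point): free tip of the damper's pointer, a 5 mm steel pin that sticks out of the handle towards the air box's -y at mid thickness of the handle, 102 mm above the table; it passes over the rail. Same air box x as damper_grip.
- marker: small fixed black marker clip on the rail, 14 mm along the rail, 24 mm across; the 3 mm thin ridge across its top (90 mm above the table) is the mark. Origin: under the ridge, 68 mm above the table; axes parallel to the air box's. 45 to 75 mm out from the shut pointer; the pointer is on the mark when both have the same x in the air box's frame.
- detergent: bystander, not part of the job: white detergent bottle, 84 mm across, 210 mm tall; origin: centre of its underside.
- jar: bystander, not part of the job: glass jar with steel cap, 64 mm across, 85 mm tall; origin: centre of its underside.
- cup: bystander, not part of the job: open ceramic cup, 72 mm across, 70 mm tall; origin: centre of its underside.
- brush: bystander, not part of the job: flat brush with wooden handle, lying flat along its own x; origin: centre of its underside.
- soap: bystander, not part of the job: bar of white soap, 80 x 52 x 28 mm; origin: centre of its underside.
- tin: bystander, not part of the job: steel tin, 70 mm across, 60 mm tall; origin: centre of its underside.
- clothespeg: bystander, not part of the job: wooden clothes peg lying flat, 75 x 12 x 13 mm; origin: centre of its underside.
Not all that is in view belongs to the job. Leave any blue or red look-alike of the slat_5 alone.

How it is judged:
By the outcome, as a careful person would: the job done as asked, in the order asked, and still so for the second after the job is handed in, while the arm keeps its last pose, push and grip.
It also fails if it takes over 61 s, if anything falls off the work surface, if the arm or the gripper's body presses on something with over 40 N, if the wrist force passes 120 N, or if a joint passes its speed limit or range.

## Working session

There is one attempt and no reset: what is moved stays moved. The work goes in short steps, Python scripts to look and compute and a shell command to move; the robot and the scene stay as the last step left them, time stands still between calls to the robot, and variables do not carry over. Pictures are saved under pics/ and viewed, about 8 in all and at most 12, crops included, and the job is handed in when it is done.

```bash
ls; mkdir -p pics
cat > h.py <<'E'
import numpy as np,cv2
from plant import robot
def px2w(cam,u,v,depth,info=None):
    i=info or robot.camera_info(cam);K=np.array(i["K"]);T=np.linalg.inv(np.array(i["world_to_cam"]))
    u=np.asarray(u,float);v=np.asarray(v,float);d=np.asarray(depth,float)
    p=np.stack([(u-K[0,2])/K[0,0]*d,-(v-K[1,2])/K[1,1]*d,-d,np.ones_like(d)],-1)
    return (p@T.T)[...,:3]
def w2px(cam,P):
    i=robot.camera_info(cam);K=np.array(i["K"]);P=np.atleast_2d(P)
    c=np.c_[P,np.ones(len(P))]@np.array(i["world_to_cam"]).T
    return np.c_[K[0,0]*c[:,0]/-c[:,2]+K[0,2],K[1,1]*-c[:,1]/-c[:,2]+K[1,2]]
def cloud(cam):
    i=robot.camera_info(cam);img,d=robot.read_camera(cam)
    v,u=np.mgrid[0:384,0:512]
    return img,d,px2w(cam,u,v,d,i)
E
python3 - <<'E'
from h import *
np.set_printoptions(precision=1,suppress=True)
print({k:np.round(v,3) for k,v in robot.observe().items()})
ims=[]
for c in("scene","side"):
    img,d=robot.read_camera(c);ims.append(img);np.savez(f"{c}.npz",img=img,d=d)
    i=robot.camera_info(c);print(c,{k:v for k,v in i.items() if k!="K" and k!="world_to_cam"},np.array(i["K"])[0])
    for l in["slat_5","tray","airbox","damper_grip","damper_pointer","marker"]:
        print(l,[(np.round(r["location"],0),round(r["conf"],2)) for r in robot.recognise(c,l)][:7])
    cv2.imwrite(f"pics/{c}0.png",cv2.resize(img[:,:,::-1],(800,600)))
E
```

```text
pics
{'t': np.float64(0.0), 'joints': array([-1.2,  0.7, -0. ,  1.5,  0. ,  1. , -0.1]), 'qd': array([ 0., -0., -0.,  0.,  0., -0., -0.]), 'effort': array([ -0. , -88.3,   1.2, -23.6,   0. ,   0. ,   0. ]), 'ee_pos': array([208.3, 535.7, 249.8]), 'orientation': array([ 0.3,  1.6, -0.3]), 'contact_force': array([0.4, 0.6, 1. ]), 'wrist_torque': array([0.1, 0. , 0. ]), 'gripper_width': np.float64(1.003)}
scene {} [381.8   0.  260.2]
slat_5 [(array([634.,  61.,  32.]), 0.84), (array([612., 329.,  17.]), 0.79), (array([518., 458.,  29.]), 0.71), (array([460., 290.,  15.]), 0.66), (array([600., 114.,  21.]), 0.6), (array([222., 381.,  14.]), 0.6), (array([546.,  83.,  33.]), 0.58)]
tray [(array([594.,  65.,  10.]), 0.72)]
airbox [(array([ 705., -226.,   90.]), 0.67)]
damper_grip [(array([ 539., -218.,   86.]), 0.8), (array([546.,  83.,  35.]), 0.63)]
damper_pointer [(array([ 540., -214.,   90.]), 0.68)]
marker [(array([ 476., -270.,   87.]), 0.42)]
side {} [394.2   0.  260.3]
slat_5 [(array([485., 613.,  15.]), 0.8), (array([604., 338.,  18.]), 0.77), (array([541.,  87.,  29.]), 0.7), (array([627.,  69.,  34.]), 0.67), (array([590., 127.,  18.]), 0.56), (array([202., 347.,  14.]), 0.46), (array([572.,  35.,  12.]), 0.44)]
tray [(array([583.,  90.,  10.]), 0.85), (array([746.,  51.,  60.]), 0.52), (array([ 656., -189.,   90.]), 0.4)]
airbox [(array([ 656., -189.,   88.]), 0.93)]
damper_grip []
damper_pointer [(array([ 526., -201.,   85.]), 0.79)]
marker []
```

View pics/scene0.png

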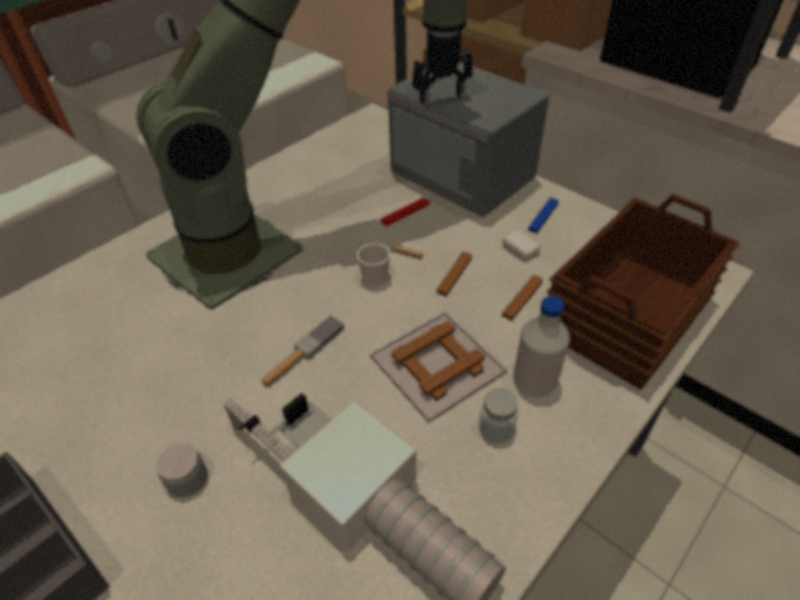

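View pics/side0.png

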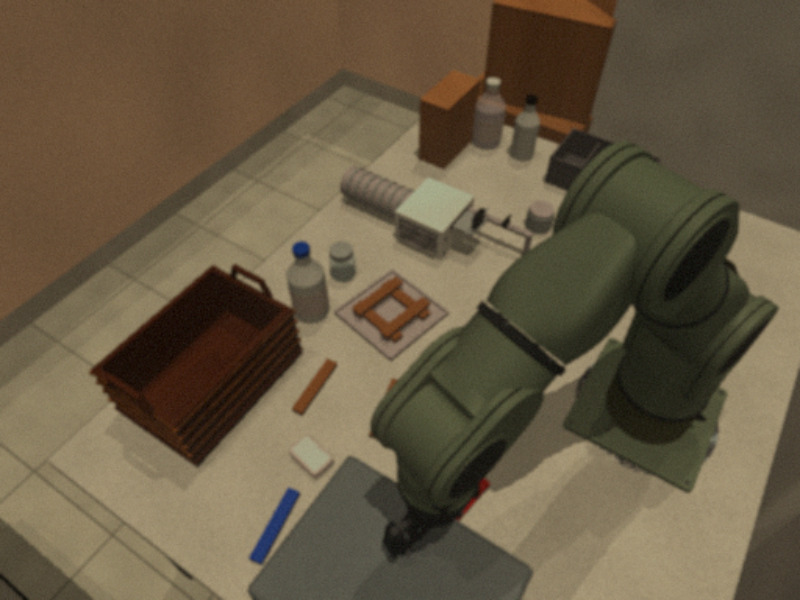

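The plain wooden slats are at (455,272) and (522,297) in the scene picture, with the stack at (438,360). The look-alikes are red at (406,211) and blue at (544,214), and the peg is at (407,251). Next I'll measure by colour and depth.

```bash
cat >> h.py <<'E'
def wood(img):
    h=cv2.cvtColor(cv2.GaussianBlur(img,(0,0),1),cv2.COLOR_RGB2HSV)
    return ((h[...,0]>=3)&(h[...,0]<=16)&(h[...,1]>110)&(h[...,2]>50)).astype(np.uint8)
def rect(P):
    (c,s,a)=cv2.minAreaRect(P[:,:2].astype(np.float32));
    if s[0]<s[1]: s=s[::-1];a+=90
    return np.round(c,1),np.round(s,1),round((a+90)%180-90,1)
E
python3 - <<'E'
from h import *
np.set_printoptions(precision=1,suppress=True)
z=np.load("scene.npz");img,d=z["img"],z["d"]
v,u=np.mgrid[0:384,0:512];P=px2w("scene",u,v,d)
m=wood(img);n,L,st,ce=cv2.connectedComponentsWithStats(m)
for k in range(1,n):
    q=P[(L==k)];q=q[(q[:,2]>-20)&(q[:,2]<60)]
    if len(q)<100 or q[:,0].mean()>1000: continue
    print(ce[k]*800/512,len(q),np.median(q,0),np.percentile(q[:,2],[5,50,95]),rect(q))
for r in (m*255,): cv2.imwrite("m.png",r)
# table
t=P[(abs(P[...,0]-500)<30)&(abs(P[...,1]-200)<30)];print("table z",t[:,2].mean(),t[:,2].std())
# airbox top, rail, handle
q=P[(P[...,2]>92)&(P[...,2]<108)&(P[...,0]>580)&(P[...,0]<900)&(P[...,1]>-360)&(P[...,1]<-100)]
print("box top",len(q),q.mean(0),rect(q))
for n_,lo,hi in(("rail",68,95),("handle",105,140)):
    q=P[(P[...,2]>lo)&(P[...,2]<hi)&(P[...,0]>380)&(P[...,0]<600)&(P[...,1]>-360)&(P[...,1]<-100)]
    print(n_,len(q),q.mean(0),rect(q))
E
```

```text
[494.6  57.5] 560 [-114.7 1241.7   25.5] [-3.9 25.5 30.6] (array([-183.6, 1223.9]), array([279.8, 182.2]), -1.6)
[664.8 296.7] 1304 [825.4 510.2  25.4] [22.1 25.4 51.6] (array([817.1, 435.3]), array([314. , 197.8]), -89.5)
[453.6 272.9] 194 [460.2 287.5  15.7] [11.4 15.7 18.7] (array([458. , 296.1]), array([138. ,  25.1]), -75.7)
[521.4 297. ] 225 [615.3 324.5  15.6] [10.6 15.6 19. ] (array([613.7, 334.4]), array([137.6,  24.5]), -83.4)
[437.9 359.2] 1129 [596.7  70.   32.2] [15.5 32.2 36.8] (array([595.5,  76.2]), array([138. , 129.4]), 77.6)
[282.  366.9] 148 [ 379.8 -133.9   18.3] [11.4 18.3 21.9] (array([ 379.9, -130.9]), array([91.9, 16.4]), -88.7)
table z 2.962544870156934 3.6195709809442858
box top 4428 [ 685.3 -214.2   99.7] (array([ 739.9, -210.5]), array([319.8, 159.7]), -0.1)
rail 877 [ 521.7 -238.8   83.2] (array([ 502.5, -230.1]), array([195.7, 115. ]), -1.5)
handle 177 [ 531.6 -214.4  121.2] (array([ 541.5, -243.8]), array([113.4,  43.3]), -59.3)
```

```bash
python3 -m pendant '[{"rotation":[0,0,0],"xyz":[0,0,60],"fingers":85},{"rotation":[0,0,0],"xyz":[40,-45,10],"fingers":85},{"rotation":[0,0,0],"xyz":[40,-48,0],"fingers":85},{"rotation":[0,0,0],"xyz":[40,-48,0],"fingers":85},{"rotation":[0,0,0],"xyz":[40,-48,0],"fingers":85}]'
python3 -m pendant '[{"rotation":[0,0,0],"xyz":[45,-43,0],"fingers":85},{"rotation":[0,0,0],"xyz":[45,-43,0],"fingers":85},{"rotation":[0,0,0],"xyz":[45,-43,0],"fingers":85},{"rotation":[0,0,0],"xyz":[30,-30,10],"fingers":85},{"rotation":[0,0,0],"xyz":[0,0,0],"fingers":85}]'
python3 - <<'E'
from h import *
from scipy.spatial.transform import Rotation as R
np.set_printoptions(precision=2,suppress=True)
o=robot.observe();print(o["t"],o["ee_pos"],R.from_rotvec(o["orientation"]).as_matrix(),o["joints"])
img,d,P=cloud("wrist");np.savez("w1.npz",img=img,d=d,P=P)
print(np.linalg.inv(robot.camera_info("wrist")["world_to_cam"]))
cv2.imwrite("pics/w1.png",img[:,:,::-1])
E
```

```text
t: 1.32
ee_pos: [367.3, 346.3, 322.0]
orientation: [0.286, 1.552, -0.284]
contact_force: [0.5, -0.3, 0.1]
gripper_width: 0.993
t: 1.95
ee_pos: [535.4, 180.6, 332.6]
orientation: [0.29, 1.55, -0.289]
contact_force: [-1.1, 0.8, -0.6]
gripper_width: 0.995
1.95 [535.39 180.61 332.58] [[ 0.    0.36  0.93]
 [ 0.    0.93 -0.36]
 [-1.    0.    0.  ]] [-0.36  0.61 -0.05  1.38  0.03  1.15  0.79]
[[  0.36  -0.88  -0.3  458.09]
 [  0.93   0.34   0.11 210.7 ]
 [  0.    -0.32   0.95 455.72]
 [  0.     0.     0.     1.  ]]
```

View pics/w1.png

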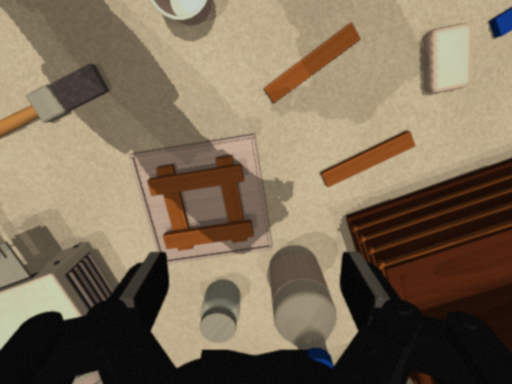

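The wrist picture shows the loose slats at (312,62) and (367,158). The stack is at (200,205), its top layer running left to right, and the detergent, jar and brush stand clear of the slats.

```bash
cat >> h.py <<'E'
def plane(cam,info,u,v,z):
    K=np.array(info["K"]);T=np.linalg.inv(np.array(info["world_to_cam"]))
    r=np.stack([(u-K[0,2])/K[0,0],-(v-K[1,2])/K[1,1],-np.ones_like(u)],-1)@T[:3,:3].T
    return T[:3,3]+r*((z-T[2,3])/r[...,2])[...,None]
def slats(img,P,info,cam="wrist"):
    v,u=np.mgrid[0:384,0:512].astype(float)
    zf=cv2.GaussianBlur(cv2.medianBlur(P[...,2].astype(np.float32),5),(0,0),1)
    w=wood(img)
    out=[]
    for nm,z,lo,hi in(("L3",47,41,58),("L2",33,26,41),("L0",14,8,25)):
        m=(w>0)&(zf>lo)&(zf<hi)
        m=cv2.morphologyEx(m.astype(np.uint8),cv2.MORPH_OPEN,np.ones((3,3)))
        n,L,st,ce=cv2.connectedComponentsWithStats(m)
        X=plane(cam,info,u,v,z)
        for k in range(1,n):
            if st[k,4]<250: continue
            q=X[L==k]; 
            if np.hypot(*q[:,:2].mean(0))>800: continue
            out.append((nm,np.round(ce[k]),st[k,4],*rect(q),np.round(np.median(P[...,2][L==k]),1)))
    return out
E
python3 - <<'E'
from h import *
np.set_printoptions(precision=1,suppress=True)
z=np.load("w1.npz");i=robot.camera_info("wrist")
for s in slats(z["img"],z["P"],i):print(*s)
P=z["P"];t=P[(abs(P[...,0]-500)<20)&(abs(P[...,1]-200)<20)];print("table",t[:,2].mean(),t.shape)
E
```

```text
L3 [430. 203.] 650 [693.1 392.1] [229.6  12.7] 89.4 55.0
L2 [195. 180.] 1563 [539.6  87.2] [137.6  25.9] 78.1 32.7
L2 [208. 234.] 1355 [626.7  68.7] [137.2  27.2] 78.1 32.6
L0 [312.  62.] 2014 [451.  294.9] [138.9  24.4] -75.5 13.7
L0 [ 17. 120.] 552 [ 370.9 -119.4] [67.2 17.7] -87.4 17.9
L0 [368. 158.] 1579 [605.8 333. ] [138.8  25.9] -83.9 13.6
L0 [232. 203.] 666 [598.5 121.1] [64.5 27.8] -12.9 18.6
L0 [176. 211.] 680 [580.  33.] [64.5 28.5] -12.6 18.7
table 0.131855060423662 (759, 3)
```

```bash
python3 -m pendant '[{"rotation":[0,0,-0.16],"xyz":[-17,23,-30],"fingers":85},{"rotation":[0,0,-0.16],"xyz":[-17,23,-35],"fingers":85},{"rotation":[0,0,-0.16],"xyz":[-17,23,-35],"fingers":85},{"rotation":[0,0,-0.16],"xyz":[-17,23,-35],"fingers":85},{"rotation":[0,0,-0.16],"xyz":[-16,22,-35],"fingers":85}]'
python3 -m pendant '[{"rotation":[0,0,-0.15],"xyz":[0,0,-12],"fingers":70},{"rotation":[0,0,0],"xyz":[0,0,0],"fingers":70},{"rotation":[0,0,0],"xyz":[0,0,0],"fingers":70}]'
cat > look.py <<'E'
import sys
from h import *
from scipy.spatial.transform import Rotation as R
np.set_printoptions(precision=1,suppress=True)
i=robot.camera_info("wrist");o=robot.observe();img,d,P=cloud("wrist")
M=R.from_rotvec(o["orientation"]).as_matrix()
print("t",o["t"],"tcp",o["ee_pos"],"jaw y deg",np.degrees(np.arctan2(M[1,1],M[0,1])),"down",M[:,0],"F",o["contact_force"],"w",o["gripper_width"],"j7",o["joints"][6])
for s in slats(img,P,i):print(*s)
np.savez("w.npz",img=img,d=d,P=P)
if len(sys.argv)>1: cv2.imwrite(f"pics/{sys.argv[1]}.png",img[:,:,::-1])
E
python3 look.py w2
python3 - <<'E'
from h import *
for l in("detergent","jar","cup","tin","brush"):print(l,[(np.round(r["location"]),round(r["conf"],2)) for r in robot.recognise("scene",l)][:2])
E
```

```text
t: 2.62
ee_pos: [445.2, 301.8, 159.5]
orientation: [0.926, 1.362, -0.92]
contact_force: [1.0, 1.5, -0.6]
gripper_width: 0.997
t: 3.0
ee_pos: [440.9, 305.3, 145.7]
orientation: [1.033, 1.31, -1.032]
contact_force: [0.7, 0.7, 0.4]
gripper_width: 0.821
t 3.0 tcp [440.9 305.3 145.7] jaw y deg 13.578985720143805 down [ 0. -0. -1.] F [0.7 0.7 0.4] w 0.8214390550243428 j7 -0.17832438859307476
L0 [264. 194.] 4026 [452.6 295.3] [139.   24.6] -75.6 13.8
L0 [444. 194.] 4293 [607.1 333. ] [139.   27.1] -84.0 13.7
L0 [121. 187.] 988 [326.  279.7] [75.6 10.9] 17.9 12.8
detergent [(array([761., 144., 123.]), 0.68)]
jar [(array([769.,  22.,  71.]), 0.71)]
cup [(array([329., 173.,  51.]), 0.67)]
tin [(array([ 442., -389.,   61.]), 0.71)]
brush [(array([374., -64.,  18.]), 0.94), (array([584.,  28.,  16.]), 0.72)]
```

View pics/w2.png

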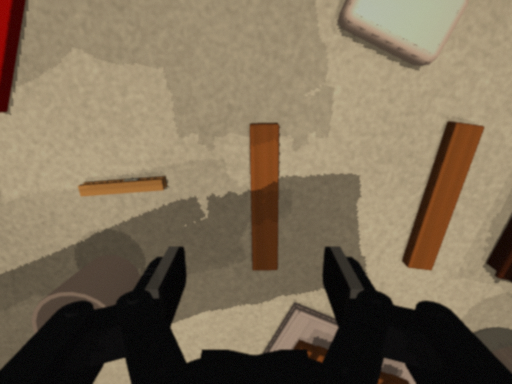

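The slat is centred between the jaws, unpainted, with nothing near it. Descending.

```bash
python3 -m pendant '[{"rotation":[0,0,0.014],"xyz":[11.7,-10,-30],"fingers":55},{"rotation":[0,0,0],"xyz":[0,0,-40],"fingers":55},{"rotation":[0,0,0],"xyz":[0,0,-30],"fingers":50},{"rotation":[0,0,0],"xyz":[0,0,0],"fingers":50}]'; python3 look.py
```

```text
t: 3.8
ee_pos: [454.4, 294.4, 44.2]
orientation: [1.027, 1.314, -1.02]
contact_force: [0.3, -0.2, 0.8]
gripper_width: 0.586
t 3.8 tcp [454.4 294.4  44.2] jaw y deg 14.258680368066424 down [ 0.  0. -1.] F [ 0.3 -0.2  0.8] w 0.5862657226286696 j7 -0.11397320145862135
L0 [252. 222.] 9851 [453.  295.1] [138.9  24.4] -75.6 13.8
L0 [ 45. 214.] 1742 [338.7 283.9] [52.2 11.3] 17.9 12.8
L0 [494. 300.] 2901 [609.  302.2] [77.3 29.9] -83.7 13.5
```

```bash
python3 -m pendant '[{"rotation":[0,0,0],"xyz":[-1.4,0.7,-22],"fingers":50},{"rotation":[0,0,0],"xyz":[0,0,-1],"fingers":50},{"rotation":[0,0,0],"xyz":[0,0,0],"fingers":10},{"rotation":[0,0,0],"xyz":[0,0,0],"fingers":10},{"rotation":[0,0,0],"xyz":[0,0,0],"fingers":10}]'
python3 -m pendant '[{"rotation":[0,0,0],"xyz":[0,0,0],"fingers":10},{"rotation":[0,0,0],"xyz":[0,0,30],"fingers":10},{"rotation":[0,0,0],"xyz":[0,0,50],"fingers":10},{"rotation":[0,0,0],"xyz":[0,0,40],"fingers":10},{"rotation":[0,0,0],"xyz":[0,0,0],"fingers":10}]'; python3 look.py w3
```

```text
t: 4.47
ee_pos: [455.8, 296.9, 28.3]
orientation: [1.033, 1.311, -1.012]
contact_force: [-0.1, -1.0, 0.1]
gripper_width: 0.266
t: 5.1
ee_pos: [455.5, 296.5, 152.1]
orientation: [1.033, 1.311, -1.013]
contact_force: [0.1, 0.9, -1.5]
gripper_width: 0.267
t 5.1 tcp [455.5 296.5 152.1] jaw y deg 14.27922104250589 down [ 0.  0. -1.] F [ 0.1  0.9 -1.5] w 0.2669208779458081 j7 -0.14498519585415962
L0 [425. 181.] 4338 [606.8 332.9] [138.8  27.7] -84.2 13.7
L0 [106. 171.] 978 [326.3 279.6] [75.3 10.8] 18.0 12.8
L0 [495. 237.] 286 [696.  305.1] [64.8  7.5] -88.5 22.6
```

View pics/w3.png

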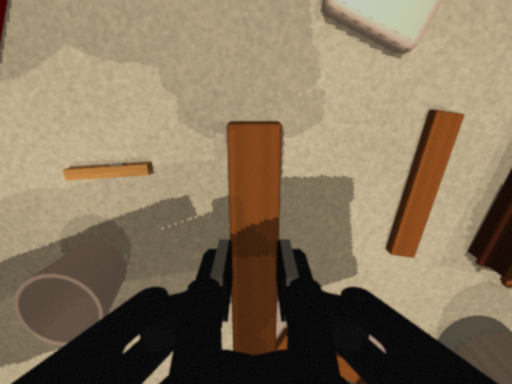

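The slat is held straight; its far end is at (255,122). I'll measure its pose in the hand.

```bash
cat > held.py <<'E'
from h import *
from scipy.spatial.transform import Rotation as R
np.set_printoptions(precision=1,suppress=True)
o=robot.observe();i=robot.camera_info("wrist");img,d,P=cloud("wrist")
T=np.linalg.inv(np.array(i["world_to_cam"]))
M=R.from_rotvec(o["orientation"]).as_matrix()
Q=(P-o["ee_pos"])@M   # tool coords: x down, y jaw, z
w=(wood(img)>0)&(abs(Q[...,1])<25)&(Q[...,0]>-5)&(Q[...,0]<25)&(d>0)
q=Q[w];print("n",w.sum(),"slat top in tool x:",np.median(q[:,0]))
top=np.median(q[:,0])
v,u=np.mgrid[0:384,0:512].astype(float)
X=plane("wrist",i,u,v,o["ee_pos"][2]-top)[w]; X=(X-o["ee_pos"])@M
print("z tool range",np.percentile(X[:,2],[0.5,99.5]),"y range at far part",[np.percentile(X[(X[:,2]>a)&(X[:,2]<a+15),1],[2,50,98]) for a in(20,35,48)])
print(o["t"],o["ee_pos"],"jaw",np.degrees(np.arctan2(M[1,1],M[0,1])),"tool z dir",M[:,2])
E
python3 held.py
```

```text
n 11012 slat top in tool x: 13.46754336424473
z tool range [-68.2  60.6] y range at far part [array([-12. ,  -0.1,  11.4]), array([-11.8,  -0.1,  11.5]), array([-11.8,  -0.1,  11.3])]
5.15 [455.  296.3 150.7] jaw 14.282842571291098 tool z dir [ 0.2 -1.  -0. ]
```

```bash
python3 -m pendant '[{"rotation":[0,0,0.159],"xyz":[10,-20,30],"fingers":10},{"rotation":[0,0,0.159],"xyz":[15,-35,10],"fingers":10},{"rotation":[0,0,0.159],"xyz":[15,-35,0],"fingers":10},{"rotation":[0,0,0.159],"xyz":[15,-35,0],"fingers":10},{"rotation":[0,0,0.159],"xyz":[15,-35,0],"fingers":10}]'
python3 -m pendant '[{"rotation":[0,0,0.159],"xyz":[15,-35,0],"fingers":10},{"rotation":[0,0,0.159],"xyz":[15,-35,0],"fingers":10},{"rotation":[0,0,0],"xyz":[8,-20,0],"fingers":10},{"rotation":[0,0,0],"xyz":[0,0,0],"fingers":10},{"rotation":[0,0,0],"xyz":[0,0,0],"fingers":10}]'
python3 look.py w4; python3 held.py
```

```text
t: 5.82
ee_pos: [523.2, 133.7, 184.5]
orientation: [0.392, 1.54, -0.387]
contact_force: [0.6, -0.4, -0.8]
gripper_width: 0.265
t: 6.45
ee_pos: [560.7, 38.4, 178.2]
orientation: [0.135, 1.581, -0.13]
contact_force: [0.0, 0.5, 0.3]
gripper_width: 0.265
t 6.45 tcp [560.7  38.4 178.2] jaw y deg 80.33255979024176 down [-0.  0. -1.] F [0.  0.5 0.3] w 0.2647205972687206 j7 1.1026880858612562
L2 [329. 159.] 2588 [546.7 109.4] [87.  25.5] 78.1 32.7
L2 [329. 247.] 1600 [633.8  93.3] [82.  27.5] 78.0 32.6
L0 [23.  6.] 710 [ 375.9 -121.2] [57.6 13.1] -87.1 15.5
L0 [348. 139.] 434 [533.7 132.8] [27.8 14.1] 80.3 18.6
L0 [339. 205.] 1680 [599.9 118.6] [65.9 28.8] -11.0 18.6
L0 [495. 193.] 806 [613.4 274.3] [31.6 27. ] -84.6 13.5
n 11138 slat top in tool x: 13.512137955604958
z tool range [-69.   59.4] y range at far part [array([-12.5,  -0.6,  11.2]), array([-12.3,  -0.6,  10.9]), array([-12.1,  -0.7,  10.8])]
6.5 [560.7  38.4 178.3] jaw 80.33811718930289 tool z dir [ 1.  -0.2 -0. ]
```

View pics/w4.png

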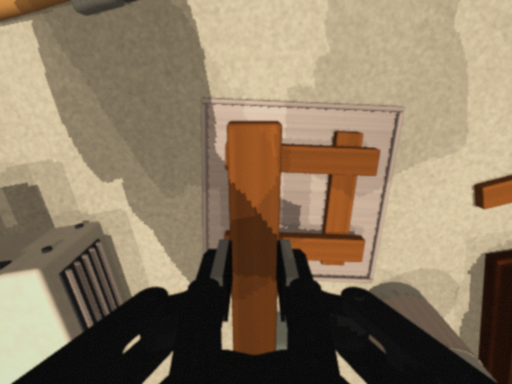

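The held slat sits at (255,230), over the left layer-1 slat. The stack's upper and lower cross slats show at (330,160) and (325,247). Correcting and descending.

```bash
python3 -m pendant '[{"rotation":[0,0,-0.039],"xyz":[13.4,-5.9,-30],"fingers":10},{"rotation":[0,0,0],"xyz":[0,0,-40],"fingers":10},{"rotation":[0,0,0],"xyz":[0,0,-20],"fingers":10},{"rotation":[0,0,0],"xyz":[0,0,0],"fingers":10}]'
python3 look.py ; python3 held.py
```

```text
t: 7.05
ee_pos: [574.1, 36.4, 86.4]
orientation: [0.164, 1.577, -0.157]
contact_force: [-0.5, -0.1, 0.5]
gripper_width: 0.268
t 7.05 tcp [574.1  36.4  86.4] jaw y deg 78.30134471344454 down [-0.  0. -1.] F [-0.5 -0.1  0.5] w 0.2684287945417282 j7 1.0585582283374677
L2 [217. 162.] 726 [527.8  22.7] [24.3 10.7] -11.7 32.8
L2 [360. 163.] 6408 [546.2 106.4] [94.1 25. ] 78.3 32.8
L2 [373. 284.] 2151 [634.5  99.6] [69.8 27.4] 78.2 32.5
L0 [389. 131.] 1026 [533.9 132.7] [29.5 13.9] 78.3 18.6
L0 [374. 229.] 3773 [599.9 111.4] [71.2 66.6] 77.5 18.7
n 11165 slat top in tool x: 13.504640510544045
z tool range [-69.   59.6] y range at far part [array([-12.7,  -0.7,  11.1]), array([-12.5,  -0.7,  10.9]), array([-12.2,  -0.7,  10.7])]
7.1 [574.5  36.5  87.3] jaw 78.30703960905726 tool z dir [ 1.  -0.2 -0. ]
```

```bash
python3 -m pendant '[{"rotation":[0,0,-0.003],"xyz":[0,-3.9,-10],"fingers":10},{"rotation":[0,0,0],"xyz":[0,0,-7],"fingers":10},{"rotation":[0,0,0],"xyz":[0,0,0],"fingers":10}]'
python3 look.py
```

```text
t: 7.52
ee_pos: [575.6, 32.3, 71.6]
orientation: [0.167, 1.572, -0.159]
contact_force: [-0.2, -0.3, -0.1]
gripper_width: 0.267
t 7.525 tcp [575.6  32.3  71.6] jaw y deg 78.101604256016 down [-0.  0. -1.] F [-0.2 -0.3 -0.1] w 0.2668245895310465 j7 1.0569990677084111
L3 [256. 323.] 2096 [620.9  22.1] [49.1 27.8] -9.4 57.8
L2 [218. 164.] 732 [528.   21.8] [24.6  9.1] -11.9 32.7
L2 [371. 164.] 7987 [545.4 103.7] [99.4 24.7] 78.1 32.8
L2 [394. 294.] 2103 [633.9  98.6] [72.4 28.1] 77.9 32.4
L0 [406. 129.] 1244 [533.9 132.5] [30.4 14. ] 78.1 18.6
L0 [388. 235.] 4489 [599.8 109.4] [75.6 67. ] 77.9 18.7
```

```bash
python3 -m pendant '[{"rotation":[0,0,0],"xyz":[-1.2,0.2,-6],"fingers":10},{"rotation":[0,0,0],"xyz":[0,0,-2],"fingers":10},{"rotation":[0,0,0],"xyz":[0,0,0],"fingers":10}]'
```

```text
t: 7.95
ee_pos: [574.5, 32.5, 63.6]
orientation: [0.167, 1.572, -0.159]
contact_force: [0.0, 0.4, -0.4]
gripper_width: 0.269
```

```bash
python3 -m pendant '[{"rotation":[0,0,0],"xyz":[-0.3,0,-2],"fingers":10},{"rotation":[0,0,0],"xyz":[0,0,0],"fingers":10}]'; python3 -m pendant '[{"rotation":[0,0,0],"xyz":[0,0,-1],"fingers":10},{"rotation":[0,0,0],"xyz":[0,0,0],"fingers":10}]'
```

```text
t: 8.2
ee_pos: [574.2, 32.6, 61.5]
orientation: [0.167, 1.572, -0.159]
contact_force: [0.2, 0.6, -1.4]
gripper_width: 0.263
t: 8.45
ee_pos: [574.3, 32.6, 60.5]
orientation: [0.167, 1.571, -0.159]
contact_force: [0.3, 0.6, -0.8]
gripper_width: 0.264
```

```bash
python3 -m pendant '[{"rotation":[0,0,0],"xyz":[0,0,-0.7],"fingers":10},{"rotation":[0,0,0],"xyz":[0,0,0],"fingers":10}]'; python3 -m pendant '[{"rotation":[0,0,0],"xyz":[0,0,0],"fingers":45},{"rotation":[0,0,0],"xyz":[0,0,0],"fingers":45},{"rotation":[0,0,0],"xyz":[0,0,0],"fingers":45},{"rotation":[0,0,0],"xyz":[0,0,30],"fingers":45},{"rotation":[0,0,0],"xyz":[0,0,40],"fingers":50}]'
python3 -m pendant '[{"rotation":[0,0,0],"xyz":[-15,30,40],"fingers":60},{"rotation":[0,0,0],"xyz":[-15,40,30],"fingers":60},{"rotation":[0,0,0],"xyz":[0,0,0],"fingers":60},{"rotation":[0,0,0],"xyz":[0,0,0],"fingers":60}]'; python3 look.py w5
```

```text
t: 8.7
ee_pos: [574.3, 32.6, 60.3]
orientation: [0.167, 1.571, -0.159]
contact_force: [-0.2, 0.1, 0.5]
gripper_width: 0.267
t: 9.32
ee_pos: [573.1, 32.5, 129.5]
orientation: [0.167, 1.576, -0.16]
contact_force: [0.4, -0.6, 0.4]
gripper_width: 0.585
t: 9.82
ee_pos: [542.9, 103.6, 203.8]
orientation: [0.168, 1.572, -0.16]
contact_force: [0.5, -1.5, -1.3]
gripper_width: 0.702
t 9.825 tcp [542.9 103.6 203.8] jaw y deg 78.0378065223979 down [-0.  0. -1.] F [ 0.5 -1.5 -1.3] w 0.701833287646192 j7 0.9719479733269474
L3 [191. 209.] 2506 [573.4  32.3] [138.   25.4] -12.0 46.7
L3 [469. 281.] 573 [714.6 315.2] [73.9 48.7] 89.2 55.2
L2 [252. 181.] 2485 [544.7 101.6] [103.1  27.3] 78.0 32.7
L2 [252. 258.] 1999 [630.8  83.2] [103.   29.9] 78.0 32.7
L0 [ 8. 44.] 364 [371.4 -97.8] [21.  18.1] -88.4 17.3
L0 [279. 161.] 360 [534.3 132.8] [25.6 15. ] 78.0 18.6
L0 [459. 192.] 2434 [608.9 317.3] [115.   27.1] -84.1 13.5
L0 [278. 220.] 1230 [601.1 118.9] [63.6 26. ] -12.6 18.7
L0 [468. 258.] 269 [694.4 329.9] [96.9  4.9] 89.9 22.6
```

View pics/w5.png

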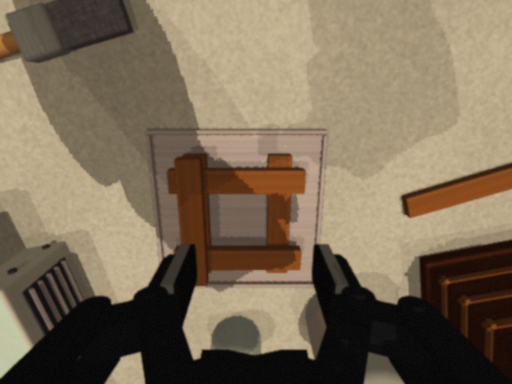

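The first slat lies at (191,215), crosswise over both layer-2 slats, flat at z 46.7 and about 1.5 mm from target. Next is the second slat, the wooden one at (459,192).

```bash
python3 -m pendant '[{"rotation":[0,0,-0.175],"xyz":[8,30,0],"fingers":60},{"rotation":[0,0,-0.175],"xyz":[9,33,0],"fingers":60},{"rotation":[0,0,-0.175],"xyz":[9,33,0],"fingers":60},{"rotation":[0,0,-0.175],"xyz":[9,33,0],"fingers":60},{"rotation":[0,0,-0.175],"xyz":[9,33,0],"fingers":60}]'
python3 -m pendant '[{"rotation":[0,0,-0.175],"xyz":[9,33,-20],"fingers":60},{"rotation":[0,0,-0.175],"xyz":[6,17,-30],"fingers":55},{"rotation":[0,0,0],"xyz":[0,0,0],"fingers":55},{"rotation":[0,0,0],"xyz":[0,0,0],"fingers":55}]'; python3 look.py
```

```text
t: 10.5
ee_pos: [589.4, 262.6, 199.6]
orientation: [0.874, 1.397, -0.869]
contact_force: [-1.2, -0.6, -0.4]
gripper_width: 0.702
t: 11.0
ee_pos: [605.7, 312.2, 145.5]
orientation: [1.142, 1.257, -1.142]
contact_force: [-0.1, -0.3, -0.0]
gripper_width: 0.648
t 11.0 tcp [605.7 312.2 145.5] jaw y deg 5.274942420075281 down [-0.  0. -1.] F [-0.1 -0.3 -0. ] w 0.6477547860921699 j7 -0.26790630461130704
L3 [382. 123.] 2038 [690.8 364.5] [187.4   8.2] -89.8 55.3
L0 [261. 158.] 4481 [609.4 333.2] [138.1  24.5] -84.1 13.8
L0 [220. 344.] 331 [588.  134.5] [70.4 13.1] -13.5 12.1
```

```bash
python3 -m pendant '[{"rotation":[0,0,0.011],"xyz":[3.5,20,-30],"fingers":55},{"rotation":[0,0,0],"xyz":[0,0,-40],"fingers":50},{"rotation":[0,0,0],"xyz":[0,0,-30],"fingers":50},{"rotation":[0,0,0],"xyz":[0,0,0],"fingers":50},{"rotation":[0,0,0],"xyz":[0,0,0],"fingers":50}]'; python3 look.py
```

```text
t: 11.68
ee_pos: [612.9, 329.0, 50.4]
orientation: [1.136, 1.261, -1.123]
contact_force: [-0.1, -0.5, 0.4]
gripper_width: 0.583
t 11.675 tcp [612.9 329.   50.4] jaw y deg 6.197646155350854 down [ 0.  0. -1.] F [-0.1 -0.5  0.4] w 0.5828697636251878 j7 -0.25962042153210485
L3 [463. 140.] 5243 [693.3 386.2] [131.2   7.9] -90.0 54.7
L0 [249. 213.] 9458 [609.5 333.5] [138.9  24.5] -84.0 13.8
```

```bash
python3 -m pendant '[{"rotation":[0,0,0],"xyz":[-3.2,4.3,-18],"fingers":50},{"rotation":[0,0,0],"xyz":[0,0,-6],"fingers":50},{"rotation":[0,0,0],"xyz":[0,0,0],"fingers":50}]'; python3 -m pendant '[{"rotation":[0,0,0],"xyz":[0,0,0],"fingers":10},{"rotation":[0,0,0],"xyz":[0,0,0],"fingers":10},{"rotation":[0,0,0],"xyz":[0,0,0],"fingers":10},{"rotation":[0,0,0],"xyz":[0,0,0],"fingers":10}]'
```

```text
t: 12.1
ee_pos: [610.0, 333.9, 26.8]
orientation: [1.137, 1.261, -1.121]
contact_force: [-1.0, -0.5, 0.5]
gripper_width: 0.585
t: 12.6
ee_pos: [610.4, 333.9, 27.7]
orientation: [1.138, 1.26, -1.12]
contact_force: [-0.8, 0.4, -0.4]
gripper_width: 0.266
```

```bash
python3 -m pendant '[{"rotation":[0,0,0],"xyz":[0,0,30],"fingers":10},{"rotation":[0,0,0],"xyz":[0,0,50],"fingers":10},{"rotation":[0,0,0],"xyz":[0,0,50],"fingers":10},{"rotation":[0,0,0.12],"xyz":[-3,-20,20],"fingers":10},{"rotation":[0,0,0.18],"xyz":[-3,-30,0],"fingers":10}]'
python3 -m pendant '[{"rotation":[0,0,0.18],"xyz":[-3,-30,0],"fingers":10},{"rotation":[0,0,0.18],"xyz":[-3,-30,0],"fingers":10},{"rotation":[0,0,0.18],"xyz":[-3,-30,0],"fingers":10},{"rotation":[0,0,0.18],"xyz":[-3,-30,0],"fingers":10},{"rotation":[0,0,0.18],"xyz":[0,-25,0],"fingers":10}]'
python3 -m pendant '[{"rotation":[0,0,0],"xyz":[0,0,0],"fingers":10},{"rotation":[0,0,0],"xyz":[0,0,0],"fingers":10}]';python3 look.py w6; python3 held.py
```

```text
t: 13.22
ee_pos: [602.9, 284.3, 181.5]
orientation: [0.903, 1.381, -0.888]
contact_force: [1.0, -0.5, -1.1]
gripper_width: 0.266
t: 13.85
ee_pos: [590.2, 134.4, 182.6]
orientation: [0.18, 1.568, -0.167]
contact_force: [0.0, -0.7, -1.0]
gripper_width: 0.265
t: 14.1
ee_pos: [590.5, 132.6, 182.9]
orientation: [0.182, 1.568, -0.169]
contact_force: [0.7, 0.1, 0.1]
gripper_width: 0.266
t 14.1 tcp [590.5 132.6 182.9] jaw y deg 77.20293955578457 down [-0.  0. -1.] F [0.7 0.1 0.1] w 0.2663744029902129 j7 0.9621011915460802
L3 [141. 188.] 4137 [574.2  32.8] [136.8  26.4] -12.1 46.7
L3 [451. 265.] 1132 [739.5 317.6] [103.   85.4] -1.9 55.0
L2 [187. 145.] 2052 [543.3  82.5] [67.6 34.5] 76.8 32.8
L2 [192. 233.] 1537 [627.7  63.5] [65.9 32.9] 77.0 32.7
L0 [163. 190.] 541 [582.8  40.3] [65.1  9.4] -11.5 18.1
L0 [459. 229.] 554 [693.9 333.8] [108.1   7.5] 89.8 22.6
n 11203 slat top in tool x: 13.639783899606671
z tool range [-69.5  60.2] y range at far part [array([-12.5,  -0.6,  10.9]), array([-12.5,  -0.6,  11. ]), array([-12.2,  -0.6,  10.8])]
14.15 [590.5 132.5 182.8] jaw 77.21411952461197 tool z dir [ 1.  -0.2 -0. ]
```

View pics/w6.png

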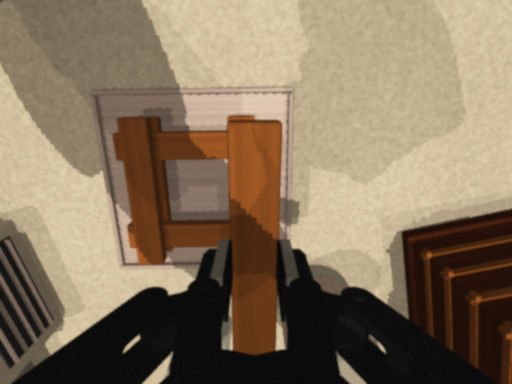

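The second slat is held at (255,230) over the right-hand layer-1 slat. The first still lies at (141,190). Aligning and descending.

```bash
python3 -m pendant '[{"rotation":[0,0,0.015],"xyz":[2.6,-12.1,-30],"fingers":10},{"rotation":[0,0,0],"xyz":[0,0,-40],"fingers":10},{"rotation":[0,0,0],"xyz":[0,0,-20],"fingers":10},{"rotation":[0,0,0],"xyz":[0,0,0],"fingers":10},{"rotation":[0,0,0],"xyz":[0,0,0],"fingers":10}]'
python3 look.py ; python3 held.py
```

```text
t: 14.82
ee_pos: [593.3, 124.2, 91.4]
orientation: [0.17, 1.567, -0.156]
contact_force: [-0.3, -1.0, 0.3]
gripper_width: 0.266
t 14.825 tcp [593.3 124.2  91.4] jaw y deg 78.11469006823168 down [-0.  0. -1.] F [-0.3 -1.   0.3] w 0.2663742190791594 j7 0.9660790181977731
L3 [ 98. 209.] 8443 [570.5  34.3] [129.7  27. ] -12.0 46.8
L3 [507. 350.] 597 [720.6 280.9] [67.   6.5] 3.2 52.7
L2 [164. 188.] 6458 [575.   75.3] [120.7  68.6] -11.8 32.9
L0 [124. 128.] 391 [517.1  53.6] [13.4 11.9] -11.9 18.2
L0 [140. 227.] 1526 [588.4  56.4] [66.3 47. ] -11.9 18.6
L0 [491. 290.] 342 [699.7 295.2] [27.7 17.5] -86.8 22.4
n 11220 slat top in tool x: 13.618466152863725
z tool range [-69.5  60.2] y range at far part [array([-12.7,  -0.9,  10.9]), array([-12.5,  -0.6,  11. ]), array([-12.2,  -0.6,  10.8])]
14.875 [593.3 124.2  91.4] jaw 78.11867010179424 tool z dir [ 1.  -0.2 -0. ]
```

```bash
python3 -m pendant '[{"rotation":[0,0,0],"xyz":[-0.2,-3.8,-10],"fingers":10},{"rotation":[0,0,0],"xyz":[-0.5,0,-10],"fingers":10},{"rotation":[0,0,0],"xyz":[0,0,-5],"fingers":10},{"rotation":[0,0,0],"xyz":[0,0,0],"fingers":10}]'
```

```text
t: 15.42
ee_pos: [592.9, 119.9, 65.5]
orientation: [0.17, 1.565, -0.156]
contact_force: [-0.2, 0.3, 0.6]
gripper_width: 0.266
```

```bash
python3 -m pendant '[{"rotation":[0,0,0],"xyz":[0.1,0.5,-3.5],"fingers":10},{"rotation":[0,0,0],"xyz":[0,0,0],"fingers":10}]'; python3 -m pendant '[{"rotation":[0,0,0],"xyz":[0,0,-1],"fingers":10},{"rotation":[0,0,0],"xyz":[0,0,0],"fingers":10}]'
```

```text
t: 15.68
ee_pos: [593.1, 120.5, 61.9]
orientation: [0.17, 1.565, -0.156]
contact_force: [-0.7, -0.0, -1.0]
gripper_width: 0.263
t: 15.92
ee_pos: [593.2, 120.6, 61.1]
orientation: [0.17, 1.565, -0.156]
contact_force: [-0.3, -0.4, 0.5]
gripper_width: 0.264
```

```bash
python3 -m pendant '[{"rotation":[0,0,0],"xyz":[0,0,-0.7],"fingers":10},{"rotation":[0,0,0],"xyz":[0,0,0],"fingers":10}]'; python3 -m pendant '[{"rotation":[0,0,0],"xyz":[0,0,0],"fingers":45},{"rotation":[0,0,0],"xyz":[0,0,0],"fingers":45},{"rotation":[0,0,0],"xyz":[0,0,0],"fingers":45},{"rotation":[0,0,0],"xyz":[0,0,30],"fingers":45},{"rotation":[0,0,0],"xyz":[0,0,40],"fingers":50}]'
python3 -m pendant '[{"rotation":[0,0,0],"xyz":[-20,-15,50],"fingers":60},{"rotation":[0,0,0],"xyz":[-20,-30,50],"fingers":60},{"rotation":[0,0,0],"xyz":[0,0,0],"fingers":60},{"rotation":[0,0,0],"xyz":[0,0,0],"fingers":60}]'; python3 look.py w7
```

```text
t: 16.18
ee_pos: [593.3, 120.6, 60.5]
orientation: [0.17, 1.565, -0.156]
contact_force: [-0.5, 0.1, 0.2]
gripper_width: 0.266
t: 16.8
ee_pos: [592.0, 120.4, 129.8]
orientation: [0.169, 1.569, -0.157]
contact_force: [0.2, -0.3, 0.1]
gripper_width: 0.585
t: 17.3
ee_pos: [551.3, 74.6, 234.9]
orientation: [0.169, 1.565, -0.156]
contact_force: [-0.2, -0.1, -0.2]
gripper_width: 0.703
t 17.3 tcp [551.3  74.6 234.9] jaw y deg 78.13483602683726 down [ 0.  0. -1.] F [-0.2 -0.1 -0.2] w 0.7033711825331865 j7 1.0454888980942625
L3 [219. 196.] 2614 [573.4  31.8] [136.5  25. ] -12.1 46.8
L3 [301. 195.] 2641 [592.1 119.1] [136.8  25.1] -12.2 46.7
L3 [468. 266.] 595 [740.5 313.9] [102.9  70.8] -0.3 55.3
L2 [260. 160.] 1370 [541.5  84.8] [67.  26.7] 78.0 32.7
L2 [260. 233.] 1126 [627.5  66.2] [67.  28.8] 77.9 32.6
L0 [29. 38.] 1344 [ 372.3 -122.6] [71.5 19.4] -87.6 17.9
```

View pics/w7.png

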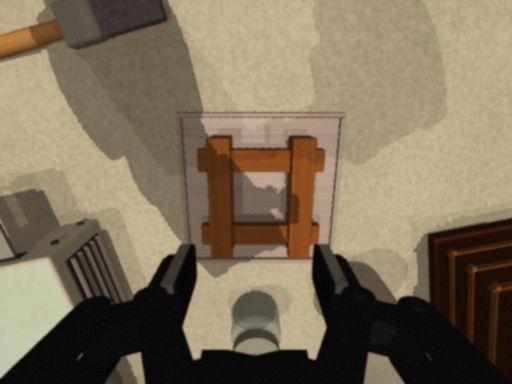

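The third layer is in place: slats at (219,196) and (301,195), level at z 46.7, 89 mm apart, over the bottom pair and crosswise to layer 2. Now the damper.

```bash
python3 -m pendant '[{"rotation":[0,0,0.04],"xyz":[5,-40,30],"fingers":60},{"rotation":[0,0,0.04],"xyz":[5,-55,20],"fingers":60},{"rotation":[0,0,0.04],"xyz":[5,-55,0],"fingers":60},{"rotation":[0,0,0.04],"xyz":[5,-55,0],"fingers":70},{"rotation":[0,0,0.04],"xyz":[0,-50,0],"fingers":70}]'
python3 -m pendant '[{"rotation":[0,0,0],"xyz":[0,-30,0],"fingers":70},{"rotation":[0,0,0],"xyz":[0,0,0],"fingers":70},{"rotation":[0,0,0],"xyz":[0,0,0],"fingers":70}]'; python3 look.py w8
python3 - <<'E'
from h import *
for l in("damper_grip","damper_pointer","marker","airbox"):
    for r in robot.recognise("wrist",l)[:3]:print(l,np.round(r["location"],1),round(r["conf"],2),w2px("wrist",r["location"]).round())
E
```

```text
t: 17.98
ee_pos: [572.1, -181.3, 280.7]
orientation: [0.001, 1.579, 0.016]
contact_force: [0.6, 0.3, -0.0]
gripper_width: 0.823
t: 18.35
ee_pos: [571.8, -214.3, 276.6]
orientation: [0.004, 1.584, 0.016]
contact_force: [-0.6, 0.2, 0.3]
gripper_width: 0.819
t 18.35 tcp [ 571.8 -214.3  276.6] jaw y deg 90.40981358102641 down [-0.  0. -1.] F [-0.6  0.2  0.3] w 0.8188372046220497 j7 1.7263415194089697
L3 [455. 166.] 2306 [574.2  29.1] [136.3  26.1] -12.2 46.6
L3 [503. 216.] 650 [628.  109.6] [64.3 26.7] -12.3 46.4
L2 [448. 131.] 277 [528.9  22.4] [26.  16.2] -12.8 32.7
L2 [495. 142.] 687 [542.5  85.7] [50.  23.8] 77.1 32.6
L2 [470. 209.] 791 [630.8  71.3] [58.8 27.4] 78.0 32.6
L0 [435. 165.] 365 [576.4  25.7] [66.2 10.4] -11.3 18.6
L0 [499. 180.] 469 [595.9 116.8] [66.5 14.6] -11.9 18.7
damper_grip [568.8  19.4  17.8] 0.68 [[432. 161.]]
damper_grip [ 541.2 -213.5   86.2] 0.64 [[253. 147.]]
damper_pointer [ 544.4 -216.2   88.5] 0.86 [[251. 150.]]
marker [ 472.3 -265.2   83.9] 0.94 [[201.  76.]]
marker [ 545.  -211.9   84. ] 0.45 [[255. 150.]]
airbox [ 621.2 -220.8  100. ] 0.6 [[247. 222.]]
airbox [635.2 104.   47.7] 0.19 [[502. 217.]]
```

View pics/w8.png

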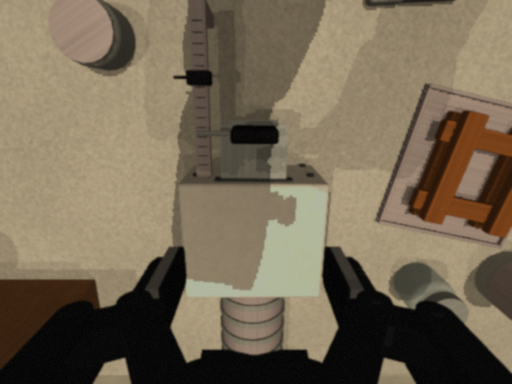

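Marker clip at (200,77) on the rail, with its ridge pin at (178,77). The black handle is at (253,134), its pointer running left at row 133, and the air box front edge is at row 180. Measuring on the known heights.

```bash
cat > damp.py <<'E'
from h import *
np.set_printoptions(precision=1,suppress=True)
z=np.load("w.npz");img,d,P=z["img"],z["d"],z["P"];i=robot.camera_info("wrist")
v,u=np.mgrid[0:384,0:512].astype(float)
g=img.max(2);zm=cv2.medianBlur(P[...,2].astype(np.float32),3)
def rep(n,m,h):
    k,L,st,ce=cv2.connectedComponentsWithStats(m.astype(np.uint8))
    j=1+np.argmax(st[1:,4]);X=plane("wrist",i,u,v,h)[L==j]
    print(n,ce[j],st[j],"rect",rect(X),"x",np.percentile(X[:,0],[1,50,99]),"y",np.percentile(X[:,1],[1,99]),"zmed",np.median(P[...,2][L==j]))
    return X
reg=(P[...,0]>400)&(P[...,0]<600)&(P[...,1]>-330)&(P[...,1]<-150)
rep("handle",reg&(zm>118)&(zm<140),128)
rep("handle dark",(g<60)&reg&(P[...,1]>-245)&(zm>95),128)
rep("marker dark",(g<70)&reg&(P[...,1]<-245)&(P[...,0]<510),90)
rep("marker hi",reg&(P[...,1]<-250)&(P[...,0]<505)&(zm>83)&(zm<105),90)
rep("boxtop",(zm>94)&(zm<106)&(P[...,0]>585)&(P[...,0]<760)&(P[...,1]<-120)&(P[...,1]>-320),100)
X=rep("rail",(zm>70)&(zm<82)&(P[...,1]<-245)&(P[...,1]>-295)&(P[...,0]<590),76)
c=np.polyfit(X[:,0],X[:,1],1);print("rail yaw deg",np.degrees(np.arctan(c[0])))
E
python3 damp.py
python3 - <<'E'
import numpy as np,cv2
im=np.load("w.npz")["img"][40:195,150:330,::-1]
cv2.imwrite("pics/w8c.png",cv2.resize(im,None,fx=4,fy=4,interpolation=cv2.INTER_CUBIC)[:600])
E
```

```text
handle [253.6 135.4] [230 127  49  17 763] rect (array([ 524.4, -213.9]), array([43.1, 14.2]), -89.7) x [518.1 524.5 531.6] y [-235.3 -193.2] zmed 127.45133860782425
handle dark [339.2 344.5] [  134   247   378   137 19892] rect (array([ 726.6, -126.7]), array([451.4, 180.9]), 89.6) x [649.7 772.3 816.8] y [-340.4   76. ] zmed 332.96589060979693
marker dark [197.8  77.8] [174  69  39  19 463] rect (array([ 475.5, -272.3]), array([36.7, 16. ]), -86.8) x [467.7 474.2 483.1] y [-288.8 -254.3] zmed 85.65847538009047
marker hi [195.1  76.9] [173  70  37  15 410] rect (array([ 474.1, -274.3]), array([34.8, 12.6]), -89.6) x [467.7 474.  480.4] y [-290.6 -257. ] zmed 85.99798405067381
boxtop [252.6 242.4] [  177   190   152   107 14967] rect (array([ 650.1, -214.6]), array([159.9, 130.1]), 89.8) x [586.5 644.6 713.7] y [-291.2 -136.9] zmed 99.70972815693847
rail [201.3 131.6] [ 181   72   40  108 1492] rect (array([ 523.9, -274.3]), array([109.5,  43.6]), 2.1) x [475.9 524.6 578.2] y [-286.2 -257. ] zmed 75.78674216115141
rail yaw deg -1.5571718974085673
```

View pics/w8c.png

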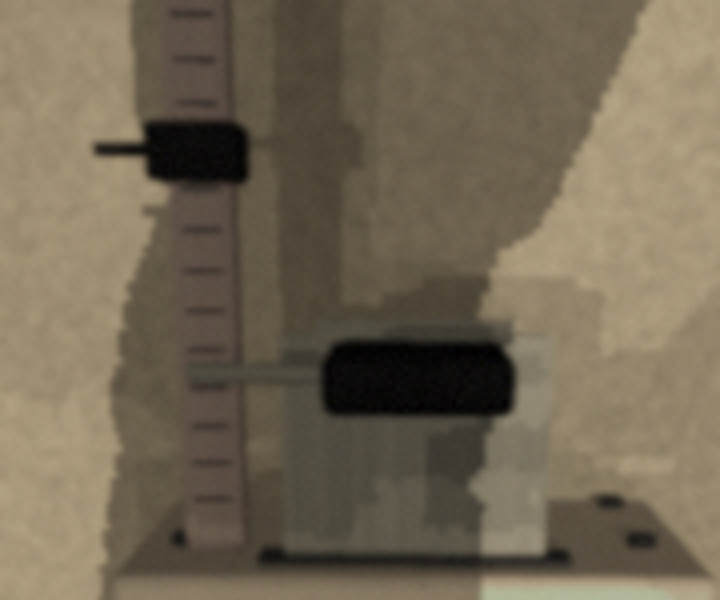

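The crop gives the clip centre at crop row 150 (ridge pin at row 149), the pointer at row 375 and the handle at row 378. I'll take one closer look from the same angle for the difference.

```bash
python3 -m pendant '[{"rotation":[0,0,-0.007],"xyz":[4,-15,-30],"fingers":70},{"rotation":[0,0,0],"xyz":[4,-5,-30],"fingers":70},{"rotation":[0,0,0],"xyz":[0,0,0],"fingers":70},{"rotation":[0,0,0],"xyz":[0,0,0],"fingers":70}]'; python3 look.py|head -1; python3 damp.py
python3 - <<'E'
from h import *
z=np.load("w.npz");img,P=z["img"],z["P"];i=robot.camera_info("wrist")
np.set_printoptions(precision=1,suppress=True)
a=w2px("wrist",[[474,-270,90],[524.5,-255,102],[524.5,-214,128],[577,-214,100]]);print(a)
im=img.astype(int).sum(2)
# pointer profile: columns between rail edge and handle
for n,y,x0,h in(("ptr",-250,524,102),("ptr",-256,524,102),("pin",-287,474,90),("pin",-285,474,90)):
    c=w2px("wrist",[[x0,y,h]])[0].round().astype(int)
    for r in range(c[1]-9,c[1]+10):print(n,r,im[r,c[0]-1:c[0]+2].mean().round(),plane("wrist",i,np.array(float(c[0])),np.array(float(r)),h)[0].round(1),P[r,c[0],2].round(0),sep=" ",end=";")
    print()
x0,y0=int(a[0,0])-60,int(a[0,1])-30
cv2.imwrite("pics/w9c.png",cv2.resize(img[y0:y0+140,x0:x0+180,::-1],None,fx=4,fy=4,interpolation=cv2.INTER_CUBIC));print(x0,y0)
E
```

```text
t: 19.1
ee_pos: [580.9, -233.2, 218.3]
orientation: [0.007, 1.58, 0.011]
contact_force: [0.7, 0.0, 0.5]
gripper_width: 0.819
t 19.1 tcp [ 580.9 -233.2  218.3] jaw y deg 90.1466619093157 down [-0.  0. -1.] F [0.7 0.  0.5] w 0.8194068182342732 j7 1.7319218609353693
handle [281.2 131.9] [ 251  122   62   21 1268] rect (array([ 524.6, -213.7]), array([42.9, 13.8]), -90.0) x [517.7 524.6 531.6] y [-235.1 -192.9] zmed 127.43109393296749
handle dark [372.6 341.7] [  214   247   298   137 17002] rect (array([ 686.1, -128.6]), array([280.9, 142.3]), 89.4) x [624.4 718.7 757.1] y [-263.   -2.] zmed 272.1761861412738
marker dark [207.2  60.4] [178  50  49  24 772] rect (array([ 475.6, -272.5]), array([36.7, 16.3]), -89.8) x [467.5 474.5 483. ] y [-289.6 -254.9] zmed 85.75582040446972
marker hi [205.6  59.4] [178  50  46  20 672] rect (array([ 474.2, -273.6]), array([34.6, 13.4]), -89.8) x [467.5 473.8 480.9] y [-290.  -256.5] zmed 85.9998816846327
boxtop [266.  258.5] [  183   199   185   127 19161] rect (array([ 649.4, -214.4]), array([157.5, 130.4]), 89.6) x [585.7 637.1 712.9] y [-291.4 -138
[... 1444 characters left out ...]
473.1 91.0;pin 59 34.0 473.8 89.0;pin 60 38.0 474.5 90.0;pin 61 90.0 475.2 87.0;pin 62 203.0 475.9 0.0;pin 63 260.0 476.6 -1.0;pin 64 268.0 477.4 -1.0;pin 65 267.0 478.1 -0.0;pin 66 266.0 478.8 -0.0;pin 67 271.0 479.5 -2.0;pin 68 273.0 480.2 0.0;
pin 50 251.0 467.5 0.0;pin 51 249.0 468.2 1.0;pin 52 252.0 468.9 -1.0;pin 53 252.0 469.6 -1.0;pin 54 252.0 470.3 -0.0;pin 55 254.0 471.0 -1.0;pin 56 233.0 471.7 -0.0;pin 57 156.0 472.4 90.0;pin 58 63.0 473.1 90.0;pin 59 33.0 473.8 89.0;pin 60 35.0 474.5 90.0;pin 61 91.0 475.2 88.0;pin 62 201.0 475.9 1.0;pin 63 256.0 476.6 -0.0;pin 64 270.0 477.3 0.0;pin 65 266.0 478.1 -1.0;pin 66 271.0 478.8 -1.0;pin 67 271.0 479.5 1.0;pin 68 274.0 480.2 0.0;
145 29
```

View pics/w9c.png

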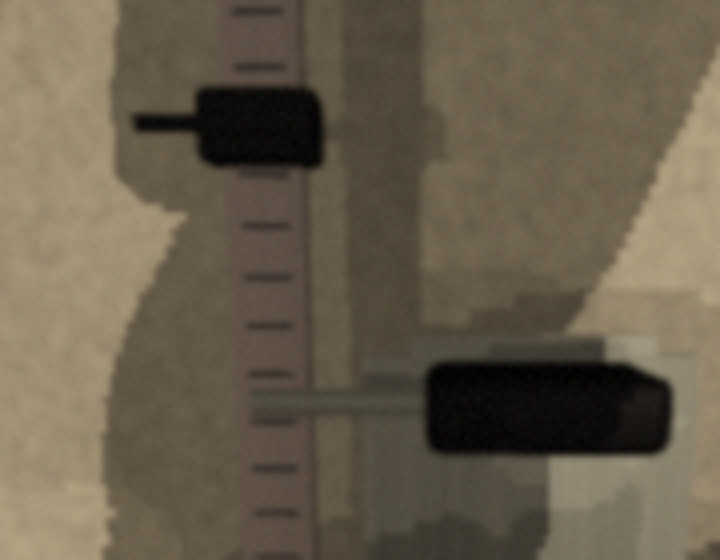

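The ridge is at x = 473.9 (row 59.3, z 90) and the pointer at about 525.0, so the pull is 51 mm. Turning the jaws along x over the handle.

```bash
python3 -m pendant '[{"rotation":[0,0,-0.175],"xyz":[-10,3,0],"fingers":45},{"rotation":[0,0,-0.175],"xyz":[-10,3,0],"fingers":45},{"rotation":[0,0,-0.175],"xyz":[-10,3,0],"fingers":45},{"rotation":[0,0,-0.175],"xyz":[-10,3,0],"fingers":45},{"rotation":[0,0,-0.175],"xyz":[-10,3,0],"fingers":45}]'
python3 -m pendant '[{"rotation":[0,0,-0.175],"xyz":[-3,1,0],"fingers":45},{"rotation":[0,0,-0.175],"xyz":[0,0,0],"fingers":45},{"rotation":[0,0,-0.175],"xyz":[0,0,0],"fingers":45},{"rotation":[0,0,-0.17],"xyz":[0,0,0],"fingers":45},{"rotation":[0,0,0],"xyz":[0,0,0],"fingers":45}]'; python3 look.py|head -1
python3 - <<'E'
from h import *
z=np.load("w.npz");P=z["P"];zm=cv2.medianBlur(P[...,2].astype(np.float32),3)
m=(zm>119)&(zm<135)&(abs(P[...,0]-525)<40)&(abs(P[...,1]+214)<40)
v,u=np.mgrid[0:384,0:512].astype(float);X=plane("wrist",robot.camera_info("wrist"),u,v,128)[m];print(m.sum(),rect(X))
E
```

```text
t: 19.77
ee_pos: [531.2, -216.7, 224.1]
orientation: [0.712, 1.45, -0.689]
contact_force: [0.6, 0.7, -0.3]
gripper_width: 0.524
t: 20.4
ee_pos: [529.5, -213.8, 230.3]
orientation: [1.251, 1.172, -1.223]
contact_force: [0.2, -0.2, -0.5]
gripper_width: 0.531
t 20.4 tcp [ 529.5 -213.8  230.3] jaw y deg -2.438051990594832 down [ 0. -0. -1.] F [ 0.2 -0.2 -0.5] w 0.5309200258858479 j7 0.4615524366671556
912 (array([ 525. , -211.2]), array([44.5, 13.8]), -90.0)
```

```bash
python3 -m pendant '[{"rotation":[0,0,0.042],"xyz":[-4.5,0.5,-30],"fingers":45},{"rotation":[0,0,0],"xyz":[0,0,-35],"fingers":45},{"rotation":[0,0,0],"xyz":[0,0,-15],"fingers":45},{"rotation":[0,0,0],"xyz":[0,0,0],"fingers":45}]'
```

```text
t: 20.95
ee_pos: [525.7, -213.0, 150.3]
orientation: [1.208, 1.2, -1.173]
contact_force: [0.0, -0.1, -0.5]
gripper_width: 0.529
```

```bash
python3 -m pendant '[{"rotation":[0,0,0],"xyz":[-0.8,0,-25],"fingers":45},{"rotation":[0,0,0],"xyz":[0,0,-10],"fingers":45},{"rotation":[0,0,0],"xyz":[0,0,0],"fingers":45}]';python3 look.py|head -1
```

```text
t: 21.32
ee_pos: [526.2, -213.4, 117.4]
orientation: [1.205, 1.199, -1.166]
contact_force: [0.1, -0.5, -0.6]
gripper_width: 0.526
t 21.325 tcp [ 526.2 -213.4  117.4] jaw y deg 1.5350126402511894 down [ 0.  0. -1.] F [ 0.1 -0.5 -0.6] w 0.5262988421677209 j7 0.5534562248227413
```

```bash
python3 -m pendant '[{"rotation":[0,0,-0.027],"xyz":[-1.2,0,-4],"fingers":45},{"rotation":[0,0,0],"xyz":[0,0,0],"fingers":45}]'; python3 -m pendant '[{"rotation":[0,0,0],"xyz":[0,0,0],"fingers":5},{"rotation":[0,0,0],"xyz":[0,0,0],"fingers":5},{"rotation":[0,0,0],"xyz":[0,0,0],"fingers":5},{"rotation":[0,0,0],"xyz":[0,0,0],"fingers":5},{"rotation":[0,0,0],"xyz":[0,0,0],"fingers":5}]'; python3 look.py|head -1
```

```text
t: 21.62
ee_pos: [525.6, -213.6, 114.8]
orientation: [1.226, 1.184, -1.186]
contact_force: [-0.4, 0.2, 0.7]
gripper_width: 0.525
t: 22.25
ee_pos: [525.4, -213.6, 115.3]
orientation: [1.225, 1.184, -1.186]
contact_force: [1.8, 0.3, 1.7]
gripper_width: 0.157
t 22.25 tcp [ 525.4 -213.6  115.3] jaw y deg -0.0700579984413166 down [ 0. -0. -1.] F [1.8 0.3 1.7] w 0.15658858797913938 j7 0.5362949399752359
```

```bash
python3 -m pendant '[{"rotation":[0,0,0],"xyz":[-12,0,0],"fingers":5},{"rotation":[0,0,0],"xyz":[-14,0,0],"fingers":5},{"rotation":[0,0,0],"xyz":[-12,0,0],"fingers":5},{"rotation":[0,0,0],"xyz":[-6,0,0],"fingers":5},{"rotation":[0,0,0],"xyz":[0,0,0],"fingers":5}]'; python3 -m pendant '[{"rotation":[0,0,0],"xyz":[0,0,0],"fingers":5},{"rotation":[0,0,0],"xyz":[0,0,0],"fingers":5}]'
```

```text
t: 22.92
ee_pos: [482.6, -213.6, 115.4]
orientation: [1.226, 1.18, -1.182]
contact_force: [5.1, -0.6, -3.4]
gripper_width: 0.155
t: 23.18
ee_pos: [483.6, -213.5, 115.3]
orientation: [1.227, 1.179, -1.18]
contact_force: [6.0, -1.1, -1.8]
gripper_width: 0.157
```

```bash
python3 -m pendant '[{"rotation":[0,0,0],"xyz":[-6,0,0],"fingers":5},{"rotation":[0,0,0],"xyz":[-3,0,0],"fingers":5},{"rotation":[0,0,0],"xyz":[0,0,0],"fingers":5}]'; python3 -m pendant '[{"rotation":[0,0,0],"xyz":[0,0,0],"fingers":5},{"rotation":[0,0,0],"xyz":[0,0,0],"fingers":5}]'
python3 look.py w10
python3 - <<'E'
from h import *
np.set_printoptions(precision=1,suppress=True)
for c in("scene","side"):
    img,d=robot.read_camera(c);a=w2px(c,[[474,-270,90],[474,-262,102],[474,-214,128]]);print(c,a)
    x0,y0=int(a[0,0])-35,int(a[0,1])-35
    cv2.imwrite(f"{c}_e.png",cv2.resize(img[y0:y0+70,x0:x0+90,::-1],(780,600) if 0 else (400,311),interpolation=cv2.INTER_CUBIC))
    print(x0,y0)
    for l in("damper_pointer","marker","slat_3"):
        print(l,[(np.round(r["location"],1),round(r["conf"],2)) for r in robot.recognise(c,l)][:4])
w=cv2.resize(np.load("w.npz")["img"][...,::-1],(400,300))
cv2.imwrite("pics/e.png",np.vstack([np.hstack([cv2.imread("scene_e.png"),cv2.imread("side_e.png")]),np.hstack([w,w*0])[:289]]))
E
```

```text
t: 23.55
ee_pos: [476.1, -213.6, 115.4]
orientation: [1.227, 1.176, -1.178]
contact_force: [7.5, -2.4, -2.5]
gripper_width: 0.158
t: 23.8
ee_pos: [477.1, -213.5, 115.3]
orientation: [1.228, 1.174, -1.177]
contact_force: [5.6, -0.3, -1.4]
gripper_width: 0.155
t 23.8 tcp [ 477.1 -213.5  115.3] jaw y deg 0.041213795095071 down [ 0. -0. -1.] F [ 5.6 -0.3 -1.4] w 0.15500289564104533 j7 0.5830925108263784
L0 [95. 85.] 4326 [ 373.  -132.1] [97.5 20.3] -87.3 17.9
scene [[158.2 268.8]
 [159.8 264.2]
 [172.9 246.5]]
123 233
damper_pointer [(array([ 521.3, -214.8,   88. ]), 0.94)]
marker [(array([ 475.7, -270.2,   84.6]), 0.39), (array([517.3, 456.1,  29.4]), 0.19)]
slat_3 [(array([543.5,  85.5,  33.4]), 0.81), (array([630.1,  60.6,  32.9]), 0.79), (array([225.5, 383.3,  11.8]), 0.71), (array([489.4, 597.4,  18.8]), 0.71)]
side [[323.8 139.7]
 [323.3 138.6]
 [318.3 140.7]]
288 104
damper_pointer [(array([ 523.9, -202.1,   85. ]), 0.86)]
marker [(array([ 519.6, -201. ,   86.7]), 0.66), (array([ 649.3, -190.8,   86. ]), 0.18)]
slat_3 [(array([486.3, 612. ,  11. ]), 0.86), (array([210.1, 370.7,  12.7]), 0.82), (array([542.5,  85.9,  27.5]), 0.73), (array([585.2, 130.7,  18.5]), 0.62)]
```

The picture limit is reached, so the remaining checks are numeric. First I'll compensate for the sag, then check whether the hold is stable.

```bash
python3 -m pendant '[{"rotation":[0,0,0],"xyz":[-3.3,0,0],"fingers":5}]'
python3 - <<'E'
from h import *
np.set_printoptions(precision=1,suppress=True)
for k in range(12):
    img,d,P=cloud("wrist");o=robot.observe();print(o["t"].round(2),o["ee_pos"],o["contact_force"])
a=w2px("wrist",[[474,-286,90],[474,-270,90],[474,-262,102],[474,-245,102]]);print(a)
for p in a.round().astype(int):
    if 0<=p[1]<384 and 0<=p[0]<512: print(p,P[p[1],p[0]],img[p[1],p[0]])
m=(P[...,1]<-235)&(P[...,2]<110)&(P[...,2]>60)&(P[...,0]<560)&(d>0);print("visible beyond handle:",m.sum(),P[m].min(0) if m.any() else "")
s=robot.camera_info("scene");im,d=robot.read_camera("scene");v,u=np.mgrid[0:384,0:512];S=px2w("scene",u,v,d)
m=(S[...,2]>80)&(S[...,2]<112)&(S[...,1]<-240)&(S[...,1]>-300)&(S[...,0]>455)&(S[...,0]<500)
for r,c in np.argwhere(m):print((r,c),S[r,c],im[r,c].sum(),end=" ")
E
```

```text
t: 24.38
ee_pos: [474.6, -213.6, 115.4]
orientation: [1.228, 1.173, -1.176]
contact_force: [8.3, -0.6, -2.1]
gripper_width: 0.156Traceback (most recent call last):
  File "<stdin>", line 4, in <module>
AttributeError: 'float' object has no attribute 'round'
```

Run:
```python
from h import *
np.set_printoptions(precision=1,suppress=True)
for k in range(12):
    img,d,P=cloud("wrist");o=robot.observe()
    if k%3==2: print(o["t"],o["ee_pos"],o["contact_force"])
m=(P[...,1]<-235)&(P[...,2]<110)&(P[...,2]>60)&(P[...,0]<560)&(d>0);print("wrist: visible beyond handle:",m.sum(),P[m].min(0) if m.any() else "")
im,d=robot.read_camera("scene");v,u=np.mgrid[0:384,0:512];S=px2w("scene",u,v,d)
m=(S[...,2]>60)&(S[...,2]<115)&(S[...,1]<-235)&(S[...,1]>-300)&(S[...,0]>450)&(S[...,0]<510)
q=S[m];print(len(q))
a=np.argwhere(m);r0,c0=a.min(0);r1,c1=a.max(0)
np.savez("se.npz",im=im,d=d)
i0=np.load("scene.npz")["img"]
r0,r1,c0,c1=252,285,140,180
for t,I in(("before",i0),("now",im)):
    print(t,"rows",r0,"cols",c0)
    for r in range(r0,r1):print(r," ".join("%3d"%(I[r,c].sum()//3) for c in range(c0,c1)))
```

```text
24.575 [ 474.4 -213.6  115.4] [ 6.8 -1.5 -2.5]
24.725 [ 474.4 -213.6  115.4] [ 6.6 -0.9 -2. ]
24.875 [ 474.4 -213.5  115.4] [ 7.4 -0.5 -2.6]
25.025 [ 474.4 -213.6  115.3] [ 7.  -0.8 -2. ]
wrist: visible beyond handle: 1966 [ 401.9 -291.4   60.1]
249
before rows 252 cols 140
252 142 143 142 142 145 142 142 142 142 139 141 142 144 141 143 144 145 141 141 142 140 145 144 145 144 145 144 144 144 146 144 141 147 144 144 144 146 146 149 147
253 142 139 138 140 140 142 140 141 143 139 142 142 139 140 141 144 143 142 144 142 145 147 145 143 142 142 143 143 145 145 140 145 143 143 142 144 148 149 146 143
254 140 138 137 137 139 138 140 135 136 141 142 140 139 141 140 141 144 142 142 144 147 147 145 143 142 145 144 144 144 145 142 144 144 140 143 145 147 149 145 145
255 142 139 142 141 139 133 132 127 133 135 140 144 142 143 140 140 145 143 143 143 147 149 145 143 145 144 143 145 141 144 144 143 143 145 145 145 144 145 145 143
256 139 141 141 140 134 132 130 127 128 132 136 142 145 143 143 141 143 142 144 142 144 145 143 142 143 144 142 140 143 144 146 144 140 144 143 147 145 144 146 147
257 1
[... 9320 characters left out ...]
  80  76  78  81  81  80  74  74  75  80  85
281 132 132 135 137 135 135 135 134 134 136 136 135 125 112  96  88  88  84  89  86  88  85  87  84  85  83  79  79  78  83  80  84  82  83  77  78  78  81  75  81
282 128 132 131 133 137 134 134 134 131 132 135 134 132 125 110  97  87  84  87  87  88  89  88  87  85  85  82  76  75  77  80  84  77  78  80  80  82  82  76  80
283 133 133 136 134 135 134 132 134 134 135 135 135 140 136 128 110  99  88  86  89  88  88  87  86  88  85  82  80  81  77  81  81  80  80  84  81  78  81  81  78
284 134 133 134 135 132 132 132 135 134 134 137 136 137 137 136 126 114  96  90  88  88  89  87  87  89  87  88  87  88  85  82  79  82  85  81  78  74  81  82  79
```

Holding steady at 474.4. Checking what the wrist view shows of the pointer and ridge.

Run:
```python
from h import *
np.set_printoptions(precision=1,suppress=True)
i=robot.camera_info("wrist");img,d,P=cloud("wrist");print(robot.observe()["ee_pos"])
v,u=np.mgrid[0:384,0:512].astype(float)
for n,lo,hi,h in(("ptr",96,109,102),("ridge",86,94.5,90),("clip",77,86,82)):
    m=(P[...,1]<-238)&(P[...,1]>-300)&(P[...,2]>lo)&(P[...,2]<hi)&(P[...,0]<520)&(P[...,0]>430)&(d>0)
    X=plane("wrist",i,u,v,h)[m]
    print(n,m.sum(), "px",(u[m].min(),u[m].max(),v[m].min(),v[m].max()) if m.any() else "", [(c,X[u[m]==c,1].mean().round(0)) for c in ()])
    for y0 in range(-292,-236,4):
        s=(X[:,1]>=y0)&(X[:,1]<y0+4)
        if s.sum()>2: print("  y",y0,"n",s.sum(),"x",X[s,0].min(),X[s,0].max(),"mid",(X[s,0].min()+X[s,0].max())/2,"z",P[m][s,2].mean())
```

```text
[ 474.4 -213.6  115.4]
ptr 175 px (np.float64(248.0), np.float64(256.0), np.float64(327.0), np.float64(346.0)) []
  y -272 n 32 x 471.66624461576316 476.25758080385356 mid 473.96191270980836 z 103.77471572368273
  y -268 n 53 x 471.6746954783129 476.2517878869044 mid 473.96324168260867 z 103.79042403951989
  y -264 n 48 x 471.699778408961 476.2403408993549 mid 473.9700596541579 z 103.89262568747147
  y -260 n 42 x 471.7203771743466 476.22907537190025 mid 473.97472627312345 z 103.80537506214138
ridge 167 px (np.float64(241.0), np.float64(327.0), np.float64(280.0), np.float64(354.0)) []
  y -292 n 5 x 472.51263500741914 474.40681439070426 mid 473.45972469906167 z 89.94894691061263
  y -288 n 23 x 471.8958473475261 474.41321626950884 mid 473.1545318085175 z 89.36936291938497
  y -284 n 8 x 471.90984420206695 474.41448627180233 mid 473.16216523693464 z 89.10228012264295
  y -276 n 7 x 467.68081215449814 478.12261000242216 mid 472.90171107846015 z 86.29347248331138
  y -272 n 19 x 467.73121562762776 478.1116471323251 mid 472.9214313799764 z 86.32938833970633
  y -268 n 3 x 467.77106411387
[... 487 characters left out ...]
97 mid 473.4522580837422 z 85.47280035263435
  y -280 n 46 x 466.9785128912825 480.575764142108 mid 473.77713851669523 z 85.37670800955785
  y -276 n 18 x 467.03586063312616 480.5437232947139 mid 473.78979196392004 z 85.2793359433236
  y -272 n 5 x 466.4918532880694 485.62202375980627 mid 476.05693852393784 z 82.4794662758778
  y -268 n 4 x 466.5276556135105 466.5631809163649 mid 466.54541826493767 z 83.56875176003996
  y -252 n 23 x 512.614301518232 520.8989136308323 mid 516.7566075745322 z 85.517075166002
  y -248 n 57 x 509.2698594364085 521.1829310418162 mid 515.2263952391124 z 85.61993430526248
  y -244 n 71 x 507.24668540795415 521.0110710704021 mid 514.1288782391781 z 85.4718039028906
```

The pointer is at x 473.96 and the ridge at 473.3, within about 0.6 mm. One small trim, allowing for about 0.6 mm of sag, then a final check.

```bash
python3 -m pendant '[{"rotation":[0,0,0],"xyz":[-1.0,0,0],"fingers":5}]'
python3 - <<'E'
from h import *
np.set_printoptions(precision=1,suppress=True)
for k in range(6): i=robot.camera_info("wrist");img,d,P=cloud("wrist")
v,u=np.mgrid[0:384,0:512].astype(float)
for n,lo,hi,h,y0,y1 in(("ptr",96,109,102,-274,-258),("ridge",86.5,94.5,90,-294,-283)):
    m=(P[...,1]<y1)&(P[...,1]>y0)&(P[...,2]>lo)&(P[...,2]<hi)&(abs(P[...,0]-474)<15)&(d>0)
    X=plane("wrist",i,u,v,h)[m];print(n,m.sum(),(X[:,0].min()+X[:,0].max())/2,X[:,0].mean())
o=robot.observe();print(o["t"],o["ee_pos"],o["contact_force"],o["gripper_width"])
im,d=robot.read_camera("side");S=cloud("scene")
print([x for x in slats(S[0],S[2],robot.camera_info("scene"),"scene") if x[0] in("L3","L2")])
print({l:[np.round(r["location"]) for r in robot.recognise("scene",l)[:1]] for l in("detergent","jar","cup","tin")})
E
```

```text
t: 25.25
ee_pos: [474.0, -213.6, 115.4]
orientation: [1.228, 1.172, -1.175]
contact_force: [7.4, -1.1, -2.3]
gripper_width: 0.157
ptr 135 473.4966127934953 473.51867639629296
ridge 37 473.3250542459119 473.3807699992222
25.55 [ 473.9 -213.5  115.4] [ 6.8 -1.1 -1. ] 0.155167566670445
[('L3', array([292., 217.]), np.int32(281), array([598.2, 122.5]), array([138.2,  26.3]), -12.7, np.float64(48.3)), ('L3', array([268., 231.]), np.int32(319), array([580.2,  33.8]), array([136.7,  26.2]), -11.6, np.float64(48.4))]
{'detergent': [array([763., 148., 122.])], 'jar': [array([768.,  22.,  70.])], 'cup': [array([324., 171.,  49.])], 'tin': [array([ 442., -389.,   64.])]}
```

The pointer is on the ridge (473.5 against 473.35), the hold is steady and the stack is intact. Handing in.

```bash
python3 -c "
from plant import robot
print(robot.sign_off())"
```

```text
the job is handed in; nothing more can be done
None
```

I laid both loose slats as the third layer, then pulled the damper out to the marker. I handed in at about 25.7 s with the gripper still holding the handle.

- **Stack:** From the wrist camera, the slats lie flat with tops at 46.7 mm. They are about 89 mm apart, parallel to the tray's x, and within about 1.5 mm of their places. They cross the layer-2 slats at right angles, and those did not appear to have moved.
- **Damper:** In the last check the pointer was at x = 473.5 mm and the marker ridge at 473.35 mm. The pull settled at about 51 mm, held steady against a spring force of about 7 N with no slip.
- **Bystanders:** The detergent, jar, cup and tin were where they started, within the networks' error. I did not re-measure the soap, brush and peg at the end, and I never worked near the soap or brush.
- **Disagreements:** The fixed scene camera puts the slats about 5–7 mm further in x than the wrist camera, the same offset it showed before anything moved, so I went by the wrist camera. It could not resolve the pointer. The 12-picture limit stopped me viewing a last picture, so the damper checks at the end were numeric only.

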